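# Torque the pulley nut with the click wrench

### The job

Set the click wrench's socket fully down over the hexagonal nut on top of the clamped motor pulley, without forcing it on. Then push the free end of its handle round clockwise (seen from above), lightly and without clamping it, until the handle joint gives, and stop there: do not fold the handle on towards its end stop. Leave the wrench sitting upright on the nut with its handle let go and sprung straight again, and leave the other things on the table where they are.

Things in the scene. Friction and masses are not known exactly. Their poses are not given: they have to be found in the camera images.
- wrench: Click wrench, 0.56 kg: steel socket head (upright cylinder 47 mm across, 53 mm high; hexagonal socket in its underside, 32 mm across flats, 24 mm deep) with a black-gripped level handle. Stands and balances on its heavy head; carry it by the head, fingers either side of the handle's line. Origin: centre of the head's underside; z up; x along the handle and through a corner of the socket.
- handle_grip (a point): Point on the axis of the handle's black grip, 150 mm from the socket's axis when straight, 35 mm above the wrench's underside; x along the handle to its free end. It turns with the handle. The grip is 20 mm thick, from 113 to 193 mm from the socket's axis. Push here sideways. In the wrench's frame its y is 0 while the handle is straight, -6 mm at 0.05 rad of fold, -23 mm at 0.2 rad.
- hinge_pin (a point): Upright pin of the handle's breakaway hinge, 33 mm from the socket's axis along the wrench's x, 35 mm up. The handle stays straight until pushed clockwise with about 1 N m about the pin (8 to 9 N at handle_grip), then gives; the push needed falls fast as it folds (three quarters at 0.08 rad, a third at 0.2, almost none at the end stop, 0.25 rad). It springs straight when let go.
- nut: Steel hexagon nut, 30 mm across flats, 21.5 mm high, conical top, on a 50 mm washer on the 63 mm pulley, whose shaft stands in a 110 mm plate fixed to the table. Origin: centre of its foot, 57 mm above the table; the fully fitted wrench's origin comes here. z up; x through a corner: the socket fits with the wrench's x at a multiple of 60 degrees to it, within 7 degrees.
- nut_corner (a point): Upper corner of the nut, 17.3 mm from its axis along its x, 18 mm above its foot; turns with it. The nut turns stiffly clockwise (0.7 N m and rising, 4 to 8 N at handle_grip) and stays where it is left. How far it turns before the wrench gives cannot be seen and differs each time: about 0.25 to 0.7 rad, after up to 0.26 rad of free play of socket on nut.
- tape_roll: Black roll of tape, 62 mm across and 19 mm high, a bystander. Origin: centre of its underside.
- drain_coupling: Pale pipe coupling standing on end, 42 mm across and 50 mm high, a bystander. Origin: centre of its underside.
- spare_handle: Black curved door handle lying flat, 57 x 114 x 20 mm, a bystander. Origin: centre of its underside.
- thread_spool_1: Small wooden thread spool standing on end, 30 mm across and 42 mm high, a bystander. Origin: centre of its underside.
Things that resemble listed ones, but are neither listed nor needed, are in the scene too. Of the things that look like the wrench, the largest one is meant.

How it is judged (in metres and radians):
On the way, in this order (a step that is already met when the one before it is completed fails the run):
1. the socket is fully down over the nut, upright, with the handle unbroken (horizontal distance between wrench and nut below 0.004 m and z of wrench in the frame of nut below 0.004 m and angle between wrench's own z axis and vertical below 0.08 rad and y of handle_grip in the frame of wrench above -0.003 m), for 0.2 s.
2. the handle joint gives (grip point 6 mm or more off the straight) with the socket still down on the nut and the nut turned by the push (y of handle_grip in the frame of wrench below -0.006 m and z of wrench in the frame of nut below 0.006 m and horizontal distance between wrench and nut below 0.006 m and distance of nut_corner from where it was at the start of the episode above 0.003 m), for 0.05 s.
At the end, for the whole second after the job is handed in: The wrench sits upright (within 0.08 rad) on the nut, its origin within 4 mm of the nut's sideways and in height, its handle straight again (grip point less than 3 mm off the straight) and at rest, and the nut has been turned from its start (its corner by more than 3 mm) (all of step 1 and distance of nut_corner from where it was at the start of the episode above 0.003 m and linear speed of wrench below 0.02 m/s); the robot touches nothing.
It fails at once if the handle is folded on after it gave, grip point more than 23 mm off the straight (0.2 rad) (y of handle_grip in the frame of wrench below -0.023 m).
It fails at once if the fingers press or squeeze the handle with more than 30 N (contact force between the fingers and wrench above 30 N and distance between the grasp point and handle_grip below 0.07 m).
It fails at once if one of the listed bystanders is shifted by more than 20 mm (distance of any of tape_roll, drain_coupling, spare_handle, thread_spool_1 from where it was at the start of the episode above 0.02 m).
It fails at once if the socket is pressed on the nut with more than 40 N before it has slipped down over it (contact force between wrench and nut above 40 N and z of wrench in the frame of nut above 0.008 m).
It also fails if it takes over 70 s, if anything falls off the work surface, if the arm or the gripper's body presses on something with over 40 N, if the wrist force passes 120 N, or if a joint passes its speed limit or range.

### The arm

A 7-joint arm with a two-finger parallel gripper is mounted at the origin on a cart in front of the work surface, level with it; the furniture and walls round the work are solid. World frame = base frame: x ahead of the robot, y to its left, z up, the work surface at z = 0. Lengths are in mm, angles in rad, forces in N, time in s.
With the tool pointing down it reaches from about 425 to 800 mm from the base axis. Payload 8.3 kg.
Tool frame: the origin (TCP) lies midway between the tips of the shut fingers; the grasp point (between the pads) lies 19 mm behind it; z points along the fingers, y is the line along which they close (so a half turn about z gives the same grasp; the last joint's range is limited). The gripper opens to 85 mm and grips with 20 to 120 N. Pads are 22 mm wide; open, the fingers measure 114 mm over their backs; the gripper's body (76 mm by 85 mm) begins 54 mm behind the grasp point. The pads swing forward as they close: fully open they stand 13 mm farther back than shut.
Start: joints at [1.118, 0.383, 0.016, 1.37, -0.006, 1.388, -0.046], TCP at [237.537, -578.082, 231.279] pointing down, gripper open.
Joint ranges: [-2.95, 2.95], [-0.25, 2.06], [-1.52, 1.56], [0.18, 2.33], [-1.44, 4.58], [0.02, 2.06], [-3.01, 3.01]. Speed limits (rad/s): [2.39, 2.39, 3.01, 3.01, 3.14, 3.14, 3.14].

### API

Orientations are given as a unit quaternion [w, x, y, z].
In Python, from plant import env gives the robot as it stands.
- The arm moves only by the shell command python3 -m creep 'ROWS' [FORCE]. ROWS is JSON, a list of rows, each a list of 7 numbers: the opening in per cent of the stroke, from 0 (shut) to 100 (fully open), then the shift along the tool's x, y, z in mm, then the turn, a rotation vector about the tool's x, y, z in degrees. In form: [[gripper, x, y, z, wx, wy, wz], ...]. A call has exactly 5 rows; each row shifts and turns the commanded pose from where the row before left it, along the tool's axes as they then stand; what a row does not reach is not made up. A row lasts 1/10 s, in which the tool goes at most 50 mm and 8.59 degrees, less where a joint would pass 70% of its speed; a pose out of reach is approached as far as the arm can. A call is refused whole if a number of a shift passes 50 or a number of a turn 8.59, either way. A call with a gripper value outside its range is refused whole. The fingers move at their own pace and stop on an object; FORCE is the grip in N (left out, the last holds). Time passes only in rows, so rows that do not move let the fingers close, or fill a call up. It gives the time, the measured TCP pose, the force, the opening and the grip force at its end, in the units of the state.
- env.state(): the state, without advancing time (a new reading comes with each control period).
- env.camera(name): name is "scene" or "top"; returns the picture (384x512x3 uint8, red, green, blue); there is no depth.
- env.get_calibration(name): a dict with "fx", "fy", "cx", "cy" (pixels), "k1" (the pictures are not rectified: a ray, as slopes to the right and down, at radius r is drawn at 1 + k1 r^2 times it, then the intrinsics apply), "R" (3x3) and "t" (3): a world point X has camera coordinates R X + t. Camera axes: x right, y down, z forward; pixel columns grow to the right and rows downward; lengths in mm; the calibration is good to about 2 mm. A picture is of the moment at which its call begins. get_calibration takes no time and is no camera call.
- env.hand_in(): hands the job in; it is judged then, once.
The state is a dict: "t": time; "q": joint angles; "qvel": joint speeds; "joint_efforts": joint torques, N m; "ee_pos": TCP position; "ee_rot": TCP orientation; "force": force on the tool from outside, world axes, zero at the start; "ft_torque": the same for the moment, N m; "width": finger opening in mm; "grasp_force": force on a finger pad.
Only numpy, scipy, OpenCV 4.12 (cv2) and the standard library are available. Lean on these libraries where they do the work, as an engineer would, in place of code of your own. Each camera call takes 0.05 s, during which the arm holds its last target. There are 200 camera calls.

## Working session

There is one attempt and no reset: what is moved stays moved. The work goes in short steps, Python scripts to look and compute and a shell command to move; the robot and the scene stay as the last step left them, time stands still between calls to the robot, and variables do not carry over. Pictures are saved under pics/ and viewed, at most 10 in all, crops included, and the job is handed in when it is done.

```bash
mkdir -p pics; ls
cat > h.py <<'E'
import numpy as np, cv2
from plant import env
def cal(n):
    c=env.get_calibration(n); return c,np.array([[c['fx'],0,c['cx']],[0,c['fy'],c['cy']],[0,0,1.]]),np.array([c['k1'],0,0,0,0.]),np.array(c['R']),np.array(c['t'])
def ray(n,px):
    c,K,D,R,t=cal(n)
    u=cv2.undistortPoints(np.array(px,float).reshape(-1,1,2),K,D).reshape(-1,2)
    d=np.c_[u,np.ones(len(u))]@R
    return -R.T@t,d
def onz(n,px,z):
    o,d=ray(n,px); return o+d*((z-o[2])/d[:,2])[:,None]
def proj(n,X):
    c,K,D,R,t=cal(n); return cv2.projectPoints(np.array(X,float).reshape(-1,1,3),cv2.Rodrigues(R)[0],t,K,D)[0].reshape(-1,2)
def shot(n,f):
    im=env.camera(n); cv2.imwrite(f'pics/{f}.png',im[:,:,::-1]); return im
E
python3 - <<'E'
from h import *
for n in('top','scene'):
    im=shot(n,n+'0'); c=cal(n); print(n,c[0]['fx'],-c[3].T@c[4]); print(c[3].round(2))
s=env.state(); print(s)
a=cv2.imread('pics/top0.png');cv2.imwrite('pics/top0b.png',cv2.resize(a,(800,600)))
a=cv2.imread('pics/scene0.png');cv2.imwrite('pics/scene0b.png',cv2.resize(a,(800,600)))
E
```

```text
pics
top 347.94643711345435 [ 255.02605961  249.81953313 1069.54544449]
[[-0.03 -1.    0.  ]
 [-0.97  0.03 -0.25]
 [ 0.25 -0.01 -0.97]]
scene 448.72847795035995 [-233.98177116 1047.65404646  608.65587442]
[[-0.74 -0.68  0.03]
 [-0.31  0.31 -0.9 ]
 [ 0.6  -0.67 -0.44]]
{'t': 0.1, 'q': array([ 1.11811562,  0.38414229,  0.01635091,  1.37104053, -0.00627977,
        1.38818774, -0.04652316]), 'qvel': array([ 0.00023202, -0.00091086, -0.00142955, -0.0031099 , -0.00051944,
        0.00111449, -0.00030353]), 'joint_efforts': array([ 4.08155291e-03, -6.29125857e+01,  8.48176349e-01, -3.72761285e+01,
        1.68230420e-02,  1.04174807e-02, -1.33977069e-04]), 'ee_pos': array([ 237.36338042, -577.69068242,  230.38988103]), 'ee_rot': array([-8.44403690e-04,  9.81062116e-01,  1.93691447e-01, -1.84312708e-04]), 'force': array([-0.28742076, -0.07912604,  0.01843476]), 'ft_torque': array([0.03489986, 0.01386493, 0.00799754]), 'grasp_force': 0.0, 'width': 85.47613754673874}
```

View pics/top0b.png

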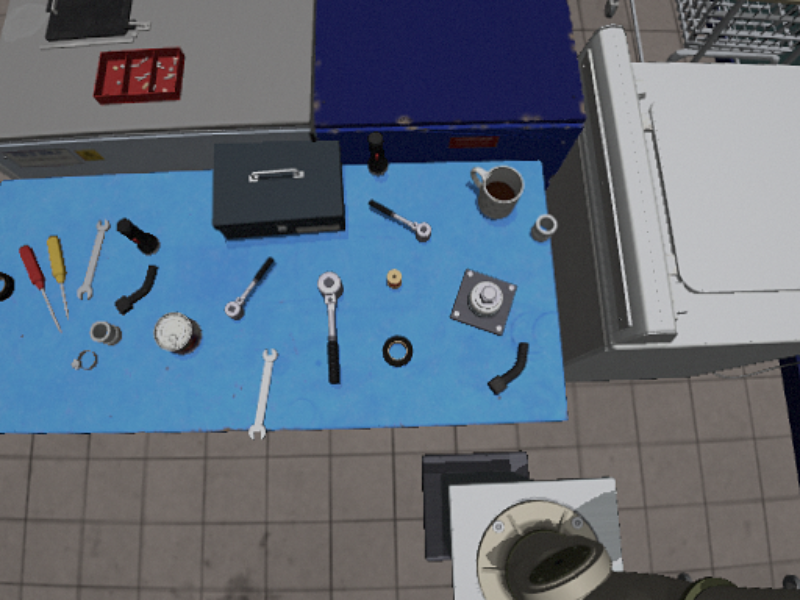

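View pics/scene0b.png

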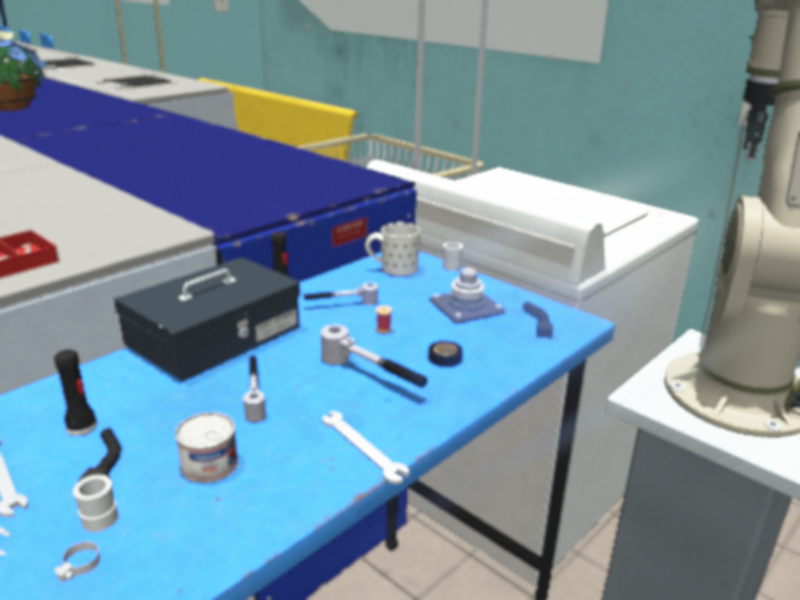

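Wrench lookalikes (800x600 top picture): large at (329,285), small at (234,308), small at (423,231). The large one, with a pear-shaped head, is the one meant. Nut on the pulley is at (487,297); bystanders sit nearby: tape (398,351), handle (510,370), coupling (543,228) and spool (394,278). Next, a close crop and measurements.

Run:
```python
from h import *
im=cv2.imread('pics/top0.png')
a=cv2.resize(im[165:250,195:235],None,fx=7,fy=7,interpolation=cv2.INTER_CUBIC)
b=cv2.resize(im[165:217,280:340],None,fx=8,fy=8,interpolation=cv2.INTER_CUBIC)
W=np.zeros((600,800,3),np.uint8);W[:595,:280]=a;W[:416,300:780]=b
cv2.imwrite('pics/crop1.png',W)
sc=lambda p:(np.array(p)/1.5625)
print('head',onz('top',[sc((329,283))],50),'nut',onz('top',[sc((487,293))],78))
print('washer edge',onz('top',[sc((590,60)),sc((655,335))],150), 'mug',onz('top',[sc((500,185)),sc((523,185))],90),'toolbox',onz('top',[sc((215,235)),sc((344,230))],80))
# grip: dark pixels
```

```text
head [[536.07584381 378.35037595  50.        ]] nut [[499.89256845  77.19951571  78.        ]]
washer edge [[ 959.64536986 -156.00325155  150.        ]
 [ 397.74596262 -200.58969049  150.        ]] mug [[715.18585415  37.7060209   90.        ]
 [714.1640261   -7.98405921  90.        ]] toolbox [[631.62036146 597.9683616   80.        ]
 [633.3890269  345.8034628   80.        ]]
```

View pics/crop1.png

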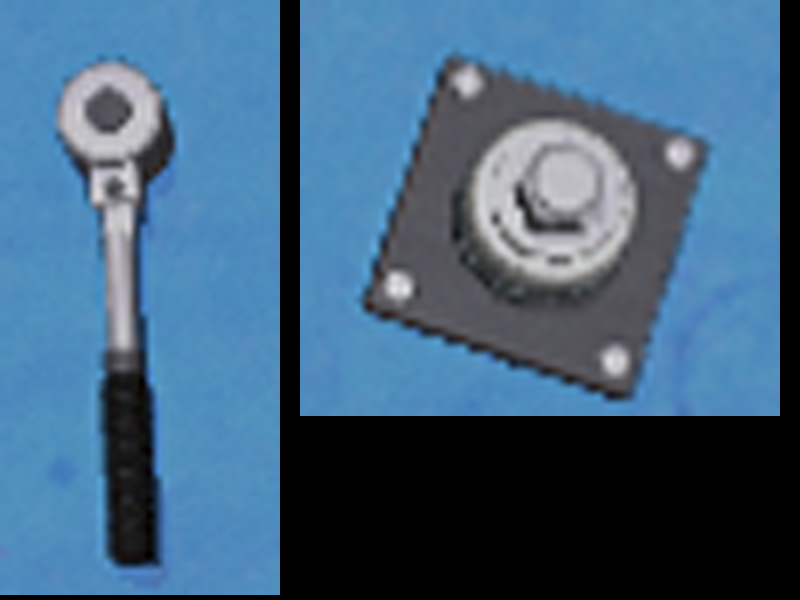

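The crop confirms the choice: a round head with a pivot block and a black grip. Head top centre is at crop (110,110), grip end at (133,565). The nut's conical top is at crop (570,178), with its lower-left faces visible. I'll zoom in on the nut in both views to get its yaw.

Run:
```python
from h import *
im=cv2.imread('pics/top0.png'); sc=cv2.imread('pics/scene0.png')
p=proj('scene',[[499,77,72]])[0]; print(p)
r=lambda i,y,x,h,w,f:cv2.resize(i[y:y+h,x:x+w],None,fx=f,fy=f,interpolation=cv2.INTER_CUBIC)
x0,y0=int(p[0])-12,int(p[1])-12; print('scene crop origin',x0,y0)
W=np.zeros((400,800,3),np.uint8);W[:,:400]=r(im,178,302,20,20,20);W[:,400:]=r(sc,y0,x0,25,25,16)
W=cv2.convertScaleAbs(W,alpha=1.2,beta=-20)
cv2.imwrite('pics/crop2.png',W)
# pixel helpers for the wrench
f=lambda x,y:((x+.5)/7-.5+195,(y+.5)/7-.5+165)
g=lambda x,y:((x+.5)/8-.5+280,(y+.5)/8-.5+165)
h=onz('top',[f(110,111)],53)[0]; G=onz('top',[f(126,372),f(134,560)],42)
print(h,G, 'lens',np.linalg.norm(G[:,:2]-h[:2],axis=1),'yaw',np.degrees(np.arctan2(*(G[1]-h)[[1,0]])))
print('pulley top c',onz('top',[g(255,199)],55),'nut top',onz('top',[g(265,176)],78.5))
# blob of head: gray pixels
hsv=cv2.cvtColor(im,cv2.COLOR_BGR2HSV)
m=((hsv[...,1]<60)&(hsv[...,2]>130)).astype(np.uint8); n,l,st,c=cv2.connectedComponentsWithStats(m)
for i in range(1,n):
    if st[i,4]>30 and 190<c[i,0]<345 and 150<c[i,1]<250: print(st[i],c[i])
```

```text
[299.11063024 175.55776416]
scene crop origin 287 163
[537.44753358 378.81041045  53.        ] [[424.89565867 373.21224318  42.        ]
 [345.16019024 370.02020235  42.        ]] lens [112.69101128 192.48815591] yaw -177.3826075858268
pulley top c [[499.65201865  74.34336533  55.        ]] nut top [[502.58437248  74.10235752  78.5       ]]
[203 174  15  41 236] [210.69067797 189.27966102]
[301 180  21  20 289] [311.36678201 189.28027682]
```

View pics/crop2.png

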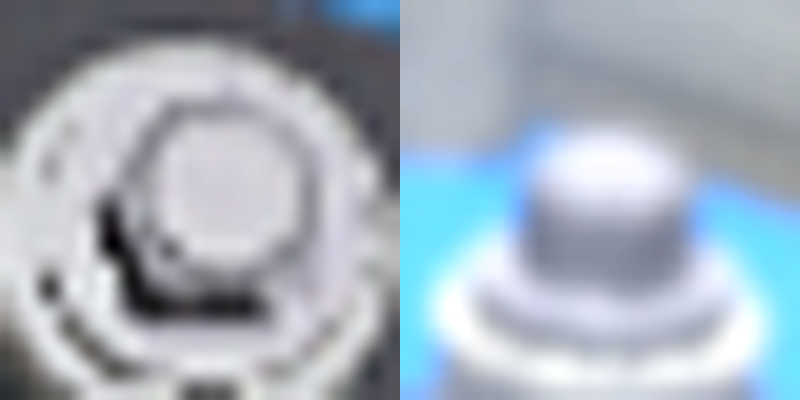

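The nut's hexagon has near-horizontal edges in the top view, so its corners point image-left and image-right. That puts corner directions at about 88° + k·60° world. Plan: grasp with tool x along wrench x (182.6°), set it down at 88°, then push clockwise. First I'll check the washer height for clearance and see whether creep paths are feasible.

Run:
```python
from h import *
def tri(a,b):
    o1,d1=ray('top',[np.array(a)/1.5625]);o2,d2=ray('scene',[np.array(b)/1.5625]);d1,d2=d1[0],d2[0]
    s=np.linalg.lstsq(np.c_[d1,-d2],o2-o1,rcond=None)[0]
    p,q=o1+s[0]*d1,o2+s[1]*d2; return ((p+q)/2).round(),np.linalg.norm(p-q).round(1)
print('washer corner',tri((648,335),(590,275)),'far',tri((603,30),(372,165)))
print('nut top',tri(((302+(228+.5)/20-.5)*1.5625,(178+(185+.5)/20-.5)*1.5625),((287+(210+.5)/16-.5)*1.5625,(163+(165+.5)/16-.5)*1.5625)))
print('mug rim',tri((502,168),(400,225)))
for n,p in dict(tape=(398,351),coup=(543,225),spare=(510,370),spool=(394,276)).items(): print(n,onz('top',[np.array(p)/1.5625],25)[0].round())
```

```text
washer corner (array([ 422., -266.,  -11.]), np.float64(3.9)) far (array([1056., -211.,  119.]), np.float64(8.5))
nut top (array([501.,  73.,  79.]), np.float64(1.2))
mug rim (array([738.,  27.,  98.]), np.float64(22.3))
tape [403. 248.  25.]
coup [654. -58.  25.]
spare [359.  34.  25.]
spool [554. 252.  25.]
```

```bash
R='[100,49,-1.9,0,0,0,-4.5]'; 
python3 -m creep '[[100,49,-1.9,0,0,0,-4.5],[100,49,-1.9,0,0,0,-4.5],[100,49,-1.9,0,0,0,-4.5],[100,49,-1.9,0,0,0,-4.5],[100,49,-1.9,0,0,0,-4.5]]'
python3 -m creep '[[100,49,-1.9,0,0,0,-4.5],[100,49,-1.9,0,0,0,-4.5],[100,49,-1.9,0,0,0,-4.5],[100,49,-1.9,0,0,0,-4.5],[100,49,-1.9,0,0,0,-4.5]]'
```

```text
t: 0.6
ee_pos: [441.9, -442.0, 230.6]
ee_rot: [-0.0, 0.924, 0.383, -0.0]
force: [0.4, -0.2, -0.2]
width: 85.7
grasp_force: 0.0
t: 1.1
ee_pos: [577.3, -239.4, 230.6]
ee_rot: [-0.0, 0.831, 0.556, -0.0]
force: [0.7, 0.2, -0.3]
width: 85.6
grasp_force: 0.0
```

```bash
python3 -m creep '[[100,49,-1.9,0,0,0,-4.5],[100,49,-1.9,0,0,0,-4.5],[100,49,-1.9,0,0,0,-4.5],[100,49,-1.9,0,0,0,-4.5],[100,49,-1.9,0,0,0,-4.5]]'
python3 -m creep '[[100,49,-1.9,0,0,0,-4.5],[100,49,-1.9,0,0,0,-4.5],[100,49,-1.9,0,0,0,-4.5],[100,49,-1.9,0,0,0,-4.5],[100,49,-1.9,0,0,0,-4.5]]'
python3 -m creep '[[100,49,-1.9,0,0,0,-4.5],[100,49,-1.9,0,0,0,-4.5],[100,49,-1.9,0,0,0,-4.5],[100,0,0,0,0,0,-8.5],[100,0,0,0,0,0,-8.5]]'
python3 -m creep '[[100,0,0,0,0,0,-8.5],[100,0,0,0,0,0,-8.5],[100,0,0,0,0,0,-8.5],[100,0,0,0,0,0,-8.5],[100,0,0,0,0,0,-5.8]]'
cat >> h.py <<'E'
from scipy.spatial.transform import Rotation as Ro
def rel(target, yaw=None):
    s=env.state(); q=s['ee_rot']; R=Ro.from_quat([q[1],q[2],q[3],q[0]]).as_matrix()
    y=np.degrees(np.arctan2(R[1,0],R[0,0]))
    print('t',s['t'],'pos',s['ee_pos'].round(1),'yaw',y.round(2),'tilt',R[:,2].round(3),'F',s['force'].round(1),'w',round(s['width'],1),'tool shift',(R.T@(np.array(target)-s['ee_pos'])).round(1),'wz',None if yaw is None else round(-((yaw-y+180)%360-180),1))
E
python3 -c "
from h import *
rel([537.4,378.8,85],182.6)"
```

```text
t: 1.6
ee_pos: [624.9, -0.6, 230.7]
ee_rot: [-0.0, 0.707, 0.707, -0.0]
force: [0.7, -0.7, -0.8]
width: 85.0
grasp_force: 0.0
t: 2.1
ee_pos: [577.6, 238.4, 230.7]
ee_rot: [-0.0, 0.556, 0.831, -0.0]
force: [1.2, 0.8, -0.4]
width: 85.6
grasp_force: 0.0
t: 2.6
ee_pos: [504.9, 367.3, 231.1]
ee_rot: [-0.0, 0.314, 0.95, -0.0]
force: [0.4, -0.3, 0.5]
width: 85.4
grasp_force: 0.0
t: 3.1
ee_pos: [506.9, 364.7, 230.8]
ee_rot: [-0.0, -0.026, 1.0, -0.0]
force: [-0.2, -0.0, 0.2]
width: 85.7
grasp_force: 0.0
t 3.1 pos [506.9 364.7 230.8] yaw -177.04 tilt [-0.001 -0.001 -1.   ] F [-0.2 -0.   0.2] w 85.7 tool shift [-31.3  12.6 145.7] wz 0.4
```

```bash
python3 -m creep '[[100,-15.6,6.3,40,0,0,0.4],[100,-15.7,6.3,40,0,0,0],[100,0,0,40,0,0,0],[100,0,0,25,0,0,0],[100,0,0,0,0,0,0]]'
python3 - <<'E'
from h import *
rel([537.4,378.8,11],182.6)
im=shot('scene','s1');cv2.imwrite('pics/s1b.png',cv2.resize(im[130:270,150:330,::-1],None,fx=4,fy=4))
E
```

```text
t: 3.6
ee_pos: [535.7, 376.7, 81.2]
ee_rot: [-0.003, -0.02, 1.0, -0.002]
force: [-1.2, -1.1, 0.7]
width: 85.4
grasp_force: 0.0
t 3.6 pos [535.7 376.7  81.2] yaw -177.76 tilt [-0.007 -0.005 -1.   ] F [-1.2 -1.1  0.7] w 85.4 tool shift [-2.3  2.4 70.2] wz -0.4
```

View pics/s1b.png

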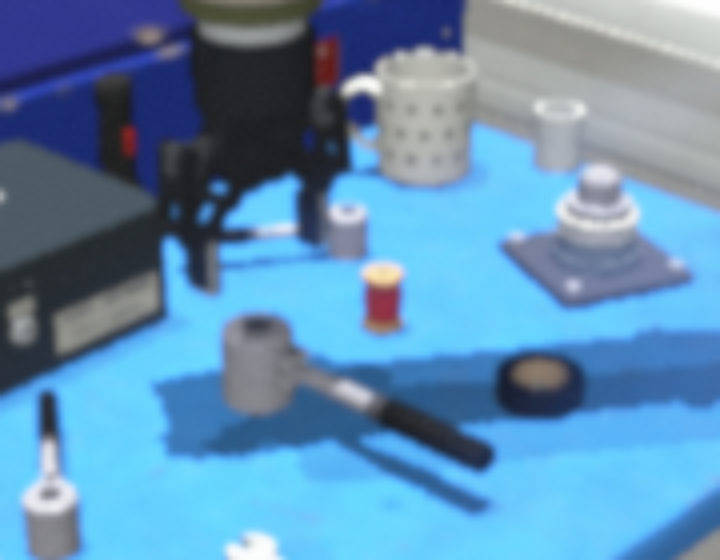

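The open fingers straddle the head (crop (258,325)), with tips at (210,290) and (320,240), so the gripper is aligned above it. Descending.

```bash
python3 -m creep '[[100,0,0,0,0,0,0],[100,0,0,0,0,0,0],[100,0,0,0,0,0,0],[100,0,0,0,0,0,0],[100,0,0,0,0,0,0]]'
python3 -c "
from h import *
rel([537.4,378.8,11],182.6)"
```

```text
t: 4.15
ee_pos: [538.0, 379.1, 87.0]
ee_rot: [0.0, -0.019, 1.0, 0.0]
force: [0.2, 0.4, -0.6]
width: 85.5
grasp_force: 0.0
t 4.15 pos [538.  379.1  87. ] yaw -177.77 tilt [ 0.001  0.    -1.   ] F [ 0.2  0.4 -0.6] w 85.5 tool shift [ 0.6 -0.3 76. ] wz -0.4
```

```bash
python3 -m creep '[[100,0.6,-0.3,20,0,0,-0.4],[100,0,0,20,0,0,0],[100,0,0,20,0,0,0],[100,0,0,16,0,0,0],[100,0,0,0,0,0,0]]'
python3 -m creep '[[100,0,0,0,0,0,0],[50,0,0,0,0,0,0],[40,0,0,0,0,0,0],[30,0,0,0,0,0,0],[30,0,0,0,0,0,0]]' 60
python3 -m creep '[[30,0,0,0,0,0,0],[30,0,0,0,0,0,0],[30,0,0,0,0,0,0],[30,0,0,0,0,0,0],[30,0,0,0,0,0,0]]' 60
python3 -c "
from h import *
rel([537.4,378.8,11],182.6)"
```

```text
t: 4.65
ee_pos: [536.0, 377.5, 7.8]
ee_rot: [-0.002, -0.023, 1.0, -0.001]
force: [-0.3, -0.6, 0.0]
width: 85.8
grasp_force: 0.0
t: 5.15
ee_pos: [537.6, 379.0, 11.7]
ee_rot: [0.001, -0.023, 1.0, 0.0]
force: [-1.1, -1.9, 5.9]
width: 46.1
grasp_force: 61.0
t: 5.65
ee_pos: [537.7, 379.0, 11.7]
ee_rot: [0.001, -0.023, 1.0, 0.0]
force: [-1.2, -1.7, 5.7]
width: 46.3
grasp_force: 61.0
t 5.65 pos [537.7 379.   11.7] yaw -177.37 tilt [ 0.002  0.001 -1.   ] F [-1.2 -1.7  5.7] w 46.3 tool shift [ 0.3 -0.2  0.7] wz 0.0
```

```bash
python3 -m creep '[[30,0,0,-15,0,0,0],[30,0,0,-30,0,0,0],[30,0,0,-35,0,0,0],[30,0,0,-35,0,0,0],[30,0,0,-35,0,0,0]]' 80
python3 -m creep '[[30,0,0,0,0,0,3],[30,0,0,0,0,0,6],[30,0,0,0,0,0,6.5],[30,0,0,0,0,0,6.5],[30,0,0,0,0,0,6.5]]'
python3 -m creep '[[30,0,0,0,0,0,6.5],[30,0,0,0,0,0,6.5],[30,0,0,0,0,0,6.5],[30,0,0,0,0,0,6.5],[30,0,0,0,0,0,6.5]]'
python3 -m creep '[[30,0,0,0,0,0,6.5],[30,0,0,0,0,0,6.5],[30,0,0,0,0,0,6.5],[30,0,0,0,0,0,6.5],[30,0,0,0,0,0,7.3]]'
python3 -c "
from h import *
rel([501,73,160],88.3)"
```

```text
t: 6.15
ee_pos: [536.5, 378.2, 161.7]
ee_rot: [-0.001, -0.023, 1.0, -0.0]
force: [1.2, 0.3, -6.2]
width: 45.3
grasp_force: 83.4
t: 6.65
ee_pos: [536.4, 378.3, 160.3]
ee_rot: [-0.001, 0.226, 0.974, -0.001]
force: [0.1, -0.3, -6.2]
width: 45.2
grasp_force: 83.4
t: 7.15
ee_pos: [536.3, 378.3, 160.2]
ee_rot: [-0.0, 0.489, 0.872, -0.001]
force: [-0.2, 0.3, -6.9]
width: 45.4
grasp_force: 83.4
t: 7.65
ee_pos: [536.2, 378.4, 160.1]
ee_rot: [-0.0, 0.719, 0.695, -0.001]
force: [-0.1, 0.1, -7.0]
width: 45.2
grasp_force: 83.4
t 7.65 pos [536.2 378.4 160.1] yaw 88.1 tilt [-0.002 -0.001 -1.   ] F [-0.1  0.1 -7. ] w 45.2 tool shift [-306.4  -25.1    0.4] wz -0.2
```

```bash
python3 -m creep '[[30,-10,0,0,0,0,0],[30,-25,-2,0,0,0,0],[30,-35,-3,0,0,0,0],[30,-35,-4,0,0,0,0],[30,-35,-4,0,0,0,0]]'
python3 -m creep '[[30,-35,-4,0,0,0,0],[30,-35,-4,0,0,0,0],[30,-35,-4,0,0,0,0],[30,-30,0,0,0,0,0],[30,-20,0,0,0,0,0]]'
python3 -m creep '[[30,-11,0,20,0,0,0],[30,0,0,20,0,0,0],[30,0,0,10,0,0,0],[30,0,0,0,0,0,0],[30,0,0,0,0,0,0]]'
python3 - <<'E'
from h import *
rel([501,73,100],88.3)
a=shot('top','t2');b=shot('scene','s2')
W=np.zeros((480,800,3),np.uint8)
W[:,:400]=cv2.resize(a[120:216,270:350],None,fx=5,fy=5)[...,::-1];W[:,400:]=cv2.resize(b[115:211,255:335],None,fx=5,fy=5)[...,::-1]
cv2.imwrite('pics/c3.png',W)
E
```

```text
t: 8.15
ee_pos: [519.2, 236.8, 160.2]
ee_rot: [0.0, 0.716, 0.698, -0.001]
force: [1.0, -0.1, -6.0]
width: 45.4
grasp_force: 83.4
t: 8.65
ee_pos: [502.6, 80.9, 160.4]
ee_rot: [0.0, 0.717, 0.697, -0.001]
force: [-0.0, 0.1, -5.8]
width: 45.3
grasp_force: 83.4
t: 9.15
ee_pos: [503.3, 74.0, 110.9]
ee_rot: [-0.0, 0.717, 0.698, 0.0]
force: [-0.6, 0.5, -6.0]
width: 45.9
grasp_force: 83.3
t 9.15 pos [503.3  74.  110.9] yaw 88.46 tilt [ 0.  0. -1.] F [-0.6  0.5 -6. ] w 45.9 tool shift [-1.  -2.2 10.9] wz 0.2
```

View pics/c3.png

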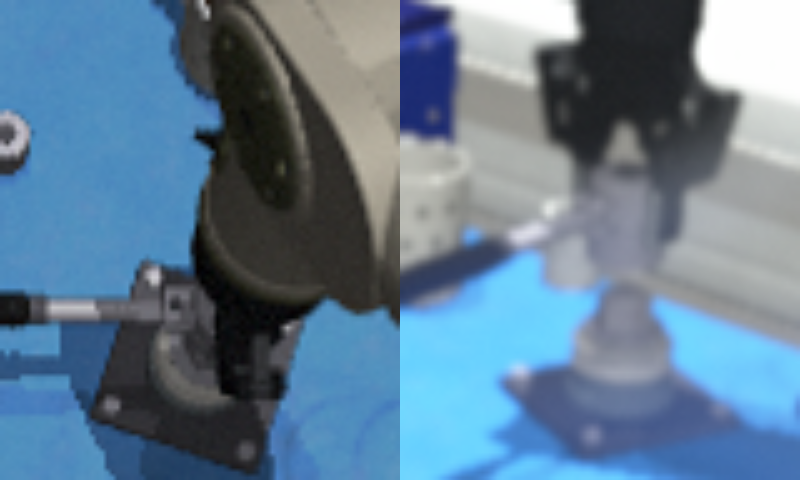

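The wrench hangs upright and straight, with its socket (scene crop x≈625) right over the nut (x≈624). Lowering slowly.

```bash
python3 -m creep '[[30,-1,-2.2,5,0,0,0.2],[30,0,0,5,0,0,0],[30,0,0,5,0,0,0],[30,0,0,1,0,0,0],[30,0,0,0,0,0,0]]'
python3 -m creep '[[30,0,0,1,0,0,0],[30,0,0,1,0,0,0],[30,0,0,1,0,0,0],[30,0,0,1,0,0,0],[30,0,0,0,0,0,0]]'
python3 -c "
from h import *
rel([501,73,68.7],88.3)"
```

```text
t: 9.75
ee_pos: [500.8, 72.6, 93.9]
ee_rot: [-0.0, 0.718, 0.696, -0.0]
force: [0.1, -0.7, -6.6]
width: 45.5
grasp_force: 83.4
t: 10.25
ee_pos: [500.9, 72.6, 90.2]
ee_rot: [-0.0, 0.719, 0.696, -0.0]
force: [-0.6, -0.0, -6.8]
width: 45.5
grasp_force: 83.4
t 10.25 pos [500.9  72.6  90.2] yaw 88.14 tilt [-0.  0. -1.] F [-0.6 -0.  -6.8] w 45.5 tool shift [ 0.4  0.1 21.5] wz -0.2
```

```bash
python3 -m creep '[[30,0,0,1,0,0,0],[30,0,0,1,0,0,0],[30,0,0,0,0,0,0],[30,0,0,0,0,0,0],[30,0,0,0,0,0,0]]'
python3 -m creep '[[30,0,0,1,0,0,0],[30,0,0,1,0,0,0],[30,0,0,0,0,0,0],[30,0,0,0,0,0,0],[30,0,0,0,0,0,0]]'
python3 -m creep '[[30,0,0,1,0,0,0],[30,0,0,0,0,0,0],[30,0,0,0,0,0,0],[30,0,0,0,0,0,0],[30,0,0,0,0,0,0]]'
```

```text
t: 10.75
ee_pos: [501.1, 72.6, 88.4]
ee_rot: [0.0, 0.719, 0.695, 0.0]
force: [1.0, 0.2, -5.6]
width: 45.4
grasp_force: 83.4
t: 11.25
ee_pos: [501.0, 72.6, 86.4]
ee_rot: [-0.0, 0.719, 0.695, 0.0]
force: [0.3, 0.1, -7.8]
width: 45.7
grasp_force: 83.4
t: 11.75
ee_pos: [501.1, 72.7, 85.4]
ee_rot: [-0.0, 0.718, 0.696, 0.0]
force: [0.7, 0.6, -7.7]
width: 45.3
grasp_force: 83.4
```

```bash
python3 -m creep '[[30,0,0,1,0,0,0],[30,0,0,1,0,0,0],[30,0,0,0,0,0,0],[30,0,0,0,0,0,0],[30,0,0,0,0,0,0]]'
python3 -m creep '[[30,0,0,1,0,0,0],[30,0,0,1,0,0,0],[30,0,0,1,0,0,0],[30,0,0,0,0,0,0],[30,0,0,0,0,0,0]]'
```

```text
t: 12.25
ee_pos: [501.1, 72.8, 83.4]
ee_rot: [-0.0, 0.718, 0.696, 0.0]
force: [2.2, 2.3, -6.8]
width: 45.4
grasp_force: 83.4
t: 12.75
ee_pos: [501.1, 72.8, 80.3]
ee_rot: [-0.0, 0.718, 0.696, 0.0]
force: [2.2, 3.0, -6.1]
width: 45.7
grasp_force: 83.5
```

```bash
python3 -m creep '[[30,0.4,0.4,1,0,0,0],[30,0,0,1.5,0,0,0],[30,0,0,1.5,0,0,0],[30,0,0,1,0,0,0],[30,0,0,0,0,0,0]]'
python3 -m creep '[[30,0,0,1,0,0,0],[30,0,0,1,0,0,0],[30,0,0,1,0,0,0],[30,0,0,1,0,0,0],[30,0,0,0,0,0,0]]'
python3 -m creep '[[30,0,0,1,0,0,0],[30,0,0,0.5,0,0,0],[30,0,0,0.5,0,0,0],[30,0,0,0,0,0,0],[30,0,0,0,0,0,0]]'
python3 -c "
from h import *
print(env.state()['ft_torque'])
rel([501,73,68.7],88.3)"
```

```text
t: 13.25
ee_pos: [501.2, 72.9, 75.0]
ee_rot: [-0.0, 0.719, 0.696, -0.0]
force: [1.7, 1.7, -7.3]
width: 45.7
grasp_force: 83.4
t: 13.75
ee_pos: [501.3, 72.9, 71.1]
ee_rot: [-0.0, 0.719, 0.695, -0.0]
force: [1.4, 0.7, -7.3]
width: 45.6
grasp_force: 83.4
t: 14.25
ee_pos: [501.3, 72.9, 69.3]
ee_rot: [-0.0, 0.719, 0.696, -0.0]
force: [0.1, -0.5, -5.8]
width: 45.4
grasp_force: 83.4
[ 0.01684578 -0.05512903 -0.03264466]
t 14.25 pos [501.3  72.9  69.3] yaw 88.14 tilt [-0.  0. -1.] F [ 0.1 -0.5 -5.8] w 45.4 tool shift [ 0.1 -0.3  0.6] wz -0.2
```

```bash
python3 -m creep '[[30,0,0,0.4,0,0,0],[30,0,0,0.4,0,0,0],[30,0,0,0.4,0,0,0],[30,0,0,0,0,0,0],[30,0,0,0,0,0,0]]'
python3 -m creep '[[30,0,0,0.4,0,0,0],[30,0,0,0.4,0,0,0],[30,0,0,0,0,0,0],[30,0,0,0,0,0,0],[30,0,0,0,0,0,0]]'
```

```text
t: 14.75
ee_pos: [501.5, 72.9, 68.7]
ee_rot: [0.0, 0.719, 0.695, -0.0]
force: [-4.6, -1.2, 5.7]
width: 45.0
grasp_force: 84.5
t: 15.25
ee_pos: [501.5, 72.9, 68.7]
ee_rot: [0.0, 0.719, 0.695, -0.0]
force: [-9.9, -2.3, 13.9]
width: 45.5
grasp_force: 85.6
```

The wrench is seated: contact at TCP 68.7, as predicted. Releasing, lifting and shutting the fingers.

```bash
python3 -m creep '[[60,0,0,-0.5,0,0,0],[100,0,0,0,0,0,0],[100,0,0,0,0,0,0],[100,0,0,0,0,0,0],[100,0,0,0,0,0,0]]'
python3 -m creep '[[100,0,0,-5,0,0,0],[100,0,0,-15,0,0,0],[100,0,0,-25,0,0,0],[100,0,0,-25,0,0,0],[0,0,0,0,0,0,0]]' 40
python3 -m creep '[[0,30,-10,0,0,0,0],[0,40,-10,0,0,0,0],[0,40,-10,0,0,0,0],[0,40,-10,0,0,0,0],[0,0,0,0,0,0,0]]'
python3 - <<'E'
from h import *
rel([466,224,76],88.1)
a=shot('top','t3');b=shot('scene','s3')
W=np.zeros((480,800,3),np.uint8)
W[:,:400]=cv2.resize(a[140:236,250:330],None,fx=5,fy=5)[...,::-1];W[:,400:]=cv2.resize(b[125:221,255:335],None,fx=5,fy=5)[...,::-1]
cv2.imwrite('pics/c4.png',W)
E
```

```text
t: 15.75
ee_pos: [501.5, 73.0, 67.8]
ee_rot: [-0.0, 0.719, 0.696, 0.0]
force: [-0.4, -0.0, -0.6]
width: 85.4
grasp_force: 0.0
t: 16.25
ee_pos: [503.6, 73.6, 141.6]
ee_rot: [0.002, 0.718, 0.696, 0.003]
force: [0.9, 0.5, 1.1]
width: 73.5
grasp_force: 0.0
t: 16.75
ee_pos: [463.5, 231.0, 138.0]
ee_rot: [-0.001, 0.715, 0.699, 0.001]
force: [-0.6, 1.1, 0.0]
width: 0.4
grasp_force: 0.0
t 16.75 pos [463.5 231.  138. ] yaw 88.67 tilt [-0.001  0.003 -1.   ] F [-0.6  1.1  0. ] w 0.4 tool shift [-7.1  2.7 62. ] wz 0.6
```

View pics/c4.png

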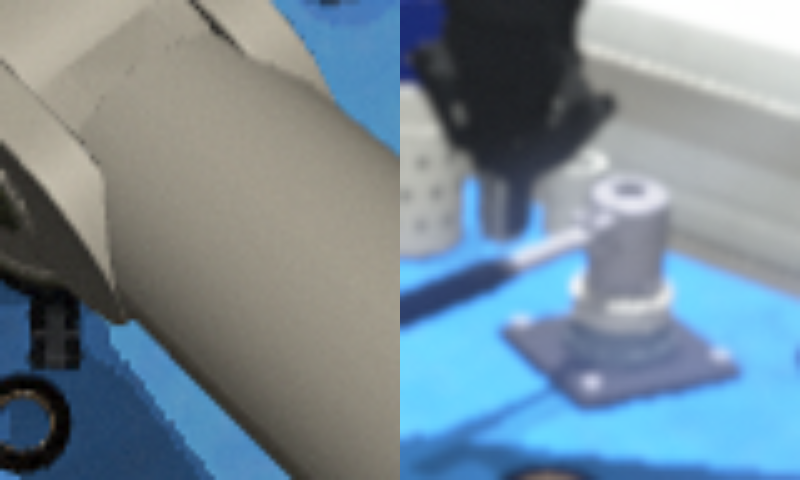

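The socket sits flush on the washer (scene crop (625,290)), upright, with the handle straight. The shut fingers are beside the grip. Lowering to push height, then moving to contact.

```bash
python3 -m creep '[[0,-7,2.7,15,0,0,0],[0,0,0,20,0,0,0],[0,0,0,20,0,0,0],[0,0,0,7,0,0,0],[0,0,0,0,0,0,0]]'
python3 -m creep '[[0,0,2,0,0,0,0],[0,0,2,0,0,0,0],[0,0,2,0,0,0,0],[0,0,0,0,0,0,0],[0,0,0,0,0,0,0]]'
python3 -c "
from h import *
rel([506.3,223,76],88.1)"
```

```text
t: 17.35
ee_pos: [468.5, 215.6, 74.8]
ee_rot: [-0.0, 0.719, 0.695, -0.001]
force: [-0.3, -0.9, -0.1]
width: -0.0
grasp_force: 0.0
t: 17.85
ee_pos: [475.0, 217.0, 76.1]
ee_rot: [0.0, 0.719, 0.695, 0.0]
force: [-0.5, -0.7, 0.6]
width: -0.3
grasp_force: 0.0
t 17.85 pos [475.  217.   76.1] yaw 88.13 tilt [ 0.  0. -1.] F [-0.5 -0.7  0.6] w -0.3 tool shift [ 7.  31.1  0.1] wz 0.0
```

```bash
python3 -m creep '[[0,6,1.5,0,0,0,0],[0,0,1.5,0,0,0,0],[0,0,1.5,0,0,0,0],[0,0,0,0,0,0,0],[0,0,0,0,0,0,0]]'
python3 -m creep '[[0,0,2.6,0,0,0,0],[0,0,2.6,0,0,0,0],[0,0,0,0,0,0,0],[0,0,0,0,0,0,0],[0,0,0,0,0,0,0]]'
python3 -m creep '[[0,0,2.6,0,0,0,1],[0,0,2.6,0,0,0,1],[0,0,0,0,0,0,0],[0,0,0,0,0,0,0],[0,0,0,0,0,0,0]]'
```

```text
t: 18.35
ee_pos: [479.5, 222.7, 75.8]
ee_rot: [-0.0, 0.719, 0.695, -0.0]
force: [-1.0, -0.3, -0.3]
width: 0.2
grasp_force: 0.0
t: 18.85
ee_pos: [484.7, 222.6, 75.8]
ee_rot: [-0.0, 0.719, 0.696, 0.0]
force: [-0.1, 0.6, 0.7]
width: 0.3
grasp_force: 0.0
t: 19.35
ee_pos: [489.9, 222.4, 75.8]
ee_rot: [0.0, 0.731, 0.683, 0.0]
force: [-0.3, -0.1, -0.3]
width: -0.2
grasp_force: 0.0
```

```bash
python3 -m creep '[[0,0,2.6,0,0,0,1],[0,0,2.6,0,0,0,1],[0,0,0,0,0,0,0],[0,0,0,0,0,0,0],[0,0,0,0,0,0,0]]'
python3 -m creep '[[0,0,2.6,0,0,0,1],[0,0,2.6,0,0,0,1],[0,0,0,0,0,0,0],[0,0,0,0,0,0,0],[0,0,0,0,0,0,0]]'
python3 -m creep '[[0,0,2.6,0,0,0,1],[0,0,2.6,0,0,0,1],[0,0,0,0,0,0,0],[0,0,0,0,0,0,0],[0,0,0,0,0,0,0]]'
python3 - <<'E'
from h import *
rel([501,73,76],90)
b=shot('scene','s4')
cv2.imwrite('pics/c5.png',cv2.resize(b[125:221,225:335],None,fx=5,fy=5)[...,::-1])
E
```

```text
t: 19.85
ee_pos: [495.1, 221.9, 75.9]
ee_rot: [0.0, 0.742, 0.67, 0.0]
force: [0.5, 0.0, -0.3]
width: -0.0
grasp_force: 0.0
t: 20.35
ee_pos: [500.3, 221.3, 75.8]
ee_rot: [0.0, 0.754, 0.657, 0.0]
force: [0.3, 0.1, -0.6]
width: -0.3
grasp_force: 0.0
t: 20.85
ee_pos: [505.5, 220.5, 75.8]
ee_rot: [0.0, 0.765, 0.644, 0.0]
force: [1.2, 0.2, 0.0]
width: -0.1
grasp_force: 0.0
t 20.85 pos [505.5 220.5  75.8] yaw 80.13 tilt [ 0. -0. -1.] F [1.2 0.2 0. ] w -0.1 tool shift [-146.1   20.9   -0.2] wz -9.9
```

View pics/c5.png

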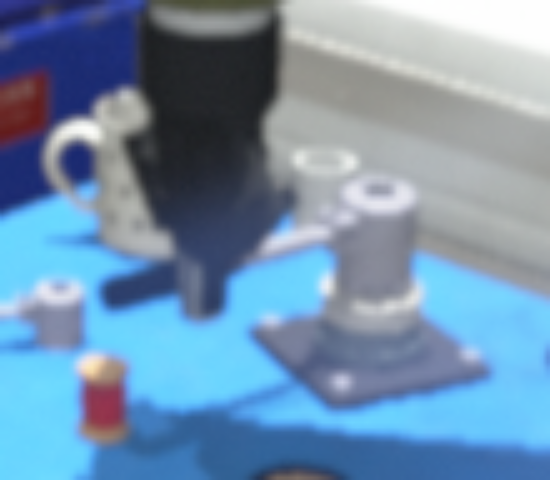

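The fingers rest on the counterclockwise side of the grip (crop (200,290)), and the head is still seated and upright. The arc continues through the free play.

```bash
python3 -m creep '[[0,0.4,2.6,0,0,0,1],[0,0.4,2.6,0,0,0,1],[0,0,0,0,0,0,0],[0,0,0,0,0,0,0],[0,0,0,0,0,0,0]]'
python3 -m creep '[[0,0.4,2.6,0,0,0,1],[0,0.4,2.6,0,0,0,1],[0,0,0,0,0,0,0],[0,0,0,0,0,0,0],[0,0,0,0,0,0,0]]'
python3 -m creep '[[0,0.4,2.6,0,0,0,1],[0,0.4,2.6,0,0,0,1],[0,0,0,0,0,0,0],[0,0,0,0,0,0,0],[0,0,0,0,0,0,0]]'
```

```text
t: 21.4
ee_pos: [510.7, 220.6, 75.9]
ee_rot: [0.0, 0.776, 0.63, 0.0]
force: [-1.3, -0.6, 0.2]
width: -0.0
grasp_force: 0.0
t: 21.9
ee_pos: [515.5, 220.3, 75.7]
ee_rot: [-0.0, 0.787, 0.617, -0.0]
force: [-5.0, 0.7, 0.4]
width: -0.1
grasp_force: 2.3
t: 22.4
ee_pos: [520.3, 219.8, 75.5]
ee_rot: [-0.0, 0.798, 0.603, -0.001]
force: [-6.2, 0.9, 0.8]
width: -0.1
grasp_force: 3.0
```

```bash
cat > f.py <<'E'
from h import *
s=env.state();q=s['ee_rot'];R=Ro.from_quat([q[1],q[2],q[3],q[0]]).as_matrix();p=s['ee_pos']
print('Fy',(R.T@s['force']).round(2),'torque@pin',0,'gf',s['grasp_force'],'nut in tool',(R.T@(np.array([501.3,73,76])-p)).round(1),'ang',np.degrees(np.arctan2(p[1]-73,p[0]-501.3)).round(2))
E
python3 -m creep '[[0,0.4,2.6,0,0,0,1],[0,0.4,2.6,0,0,0,1],[0,0,0,0,0,0,0],[0,0,0,0,0,0,0],[0,0,0,0,0,0,0]]' >/dev/null; python3 f.py
python3 -m creep '[[0,0.4,2.6,0,0,0,1],[0,0.4,2.6,0,0,0,1],[0,0,0,0,0,0,0],[0,0,0,0,0,0,0],[0,0,0,0,0,0,0]]'>/dev/null; python3 f.py
python3 -m creep '[[0,0.4,2.6,0,0,0,1],[0,0.4,2.6,0,0,0,1],[0,0,0,0,0,0,0],[0,0,0,0,0,0,0],[0,0,0,0,0,0,0]]'>/dev/null; python3 f.py
```

```text
Fy [-1.52 -5.65  0.04] torque@pin 0 gf 3.082379177212715 nut in tool [-146.5   21.8   -0.4] ang 80.64
Fy [-2.45 -6.26 -1.7 ] torque@pin 0 gf 3.1856415420770645 nut in tool [-146.5   21.8   -0.5] ang 78.63
Fy [-1.77 -5.9  -0.62] torque@pin 0 gf 3.283456116914749 nut in tool [-146.6   21.8   -0.5] ang 76.65
```

```bash
python3 -m creep '[[0,0.4,2.6,0,0,0,1],[0,0.4,2.6,0,0,0,1],[0,0,0,0,0,0,0],[0,0,0,0,0,0,0],[0,0,0,0,0,0,0]]' >/dev/null; python3 f.py
python3 -m creep '[[0,0.4,2.6,0,0,0,1],[0,0.4,2.6,0,0,0,1],[0,0,0,0,0,0,0],[0,0,0,0,0,0,0],[0,0,0,0,0,0,0]]'>/dev/null; python3 f.py
```

```text
Fy [-2.36 -6.16  0.05] torque@pin 0 gf 3.4091712534427643 nut in tool [-146.6   21.8   -0.5] ang 74.64
Fy [-3.45 -8.09 -1.57] torque@pin 0 gf 3.5105663537979126 nut in tool [-146.6   21.9   -0.5] ang 72.66
```

```bash
python3 -m creep '[[0,0.4,2.6,0,0,0,1],[0,0.4,2.6,0,0,0,1],[0,0,0,0,0,0,0],[0,0,0,0,0,0,0],[0,0,0,0,0,0,0]]' >/dev/null; python3 f.py
```

```text
Fy [-3.45 -7.15 -1.16] torque@pin 0 gf 3.53246346116066 nut in tool [-146.7   21.9   -0.5] ang 70.65
```

```bash
python3 -m creep '[[0,0.2,1.3,0,0,0,0.5],[0,0.2,1.3,0,0,0,0.5],[0,0,0,0,0,0,0],[0,0,0,0,0,0,0],[0,0,0,0,0,0,0]]' >/dev/null; python3 f.py
```

```text
Fy [-3.22 -7.64 -0.45] torque@pin 0 gf 3.933141678571701 nut in tool [-146.7   22.1   -0.6] ang 69.75
```

```bash
python3 -m creep '[[0,0.2,1.3,0,0,0,0.5],[0,0.2,1.3,0,0,0,0.5],[0,0,0,0,0,0,0],[0,0,0,0,0,0,0],[0,0,0,0,0,0,0]]' >/dev/null; python3 f.py
```

```text
Fy [-4.23 -7.62 -0.68] torque@pin 0 gf 4.004517495632172 nut in tool [-146.7   22.1   -0.6] ang 68.77
```

```bash
python3 -m creep '[[0,0.2,1.3,0,0,0,0.5],[0,0.2,1.3,0,0,0,0.5],[0,0,0,0,0,0,0],[0,0,0,0,0,0,0],[0,0,0,0,0,0,0]]' >/dev/null; python3 f.py
```

```text
Fy [-3.59 -8.38 -0.66] torque@pin 0 gf 4.055846482515335 nut in tool [-146.7   22.1   -0.5] ang 67.76
```

```bash
python3 -m creep '[[0,0.2,1.3,0,0,0,0.5],[0,0.2,1.3,0,0,0,0.5],[0,0,0,0,0,0,0],[0,0,0,0,0,0,0],[0,0,0,0,0,0,0]]' >/dev/null; python3 f.py
```

```text
Fy [-4.14 -8.29 -1.48] torque@pin 0 gf 4.108554571866989 nut in tool [-146.7   22.2   -0.6] ang 66.79
```

```bash
python3 -m creep '[[0,0.2,1.3,0,0,0,0.5],[0,0.2,1.3,0,0,0,0.5],[0,0,0,0,0,0,0],[0,0,0,0,0,0,0],[0,0,0,0,0,0,0]]' >/dev/null; python3 f.py
```

```text
Fy [-4.83 -8.31 -0.58] torque@pin 0 gf 4.148038029670715 nut in tool [-146.7   22.2   -0.6] ang 65.8
```

```bash
python3 -m creep '[[0,0.2,1.3,0,0,0,0.5],[0,0.2,1.3,0,0,0,0.5],[0,0,0,0,0,0,0],[0,0,0,0,0,0,0],[0,0,0,0,0,0,0]]' >/dev/null; python3 f.py
```

```text
Fy [-4.02 -8.87 -0.93] torque@pin 0 gf 4.339606314897537 nut in tool [-146.7   22.3   -0.6] ang 64.84
```

```bash
python3 -m creep '[[0,0.2,1.3,0,0,0,0.5],[0,0.2,1.3,0,0,0,0.5],[0,0,0,0,0,0,0],[0,0,0,0,0,0,0],[0,0,0,0,0,0,0]]' >/dev/null; python3 f.py
```

```text
Fy [-5.29 -8.44 -0.57] torque@pin 0 gf 3.9357537031173706 nut in tool [-146.8   22.    -0.6] ang 63.73
```

The force dropped from 4.34 to 3.94, so the joint is giving. A few small steps more to clear 6 mm safely.

```bash
python3 -m creep '[[0,0.2,1.3,0,0,0,0.5],[0,0.2,1.3,0,0,0,0.5],[0,0,0,0,0,0,0],[0,0,0,0,0,0,0],[0,0,0,0,0,0,0]]' >/dev/null; python3 f.py
```

```text
Fy [-5.3  -7.57 -0.98] torque@pin 0 gf 3.5190407931804657 nut in tool [-146.8   21.8   -0.6] ang 62.62
```

```bash
python3 -m creep '[[0,0.2,1.3,0,0,0,0.5],[0,0.2,1.3,0,0,0,0.5],[0,0,0,0,0,0,0],[0,0,0,0,0,0,0],[0,0,0,0,0,0,0]]' >/dev/null; python3 f.py
```

```text
Fy [-3.17 -6.8  -0.39] torque@pin 0 gf 3.0781640857458115 nut in tool [-146.9   21.5   -0.5] ang 61.48
```

```bash
python3 -m creep '[[0,0.2,1.3,0,0,0,0.5],[0,0,0.8,0,0,0,0],[0,0,0,0,0,0,0],[0,0,0,0,0,0,0],[0,0,0,0,0,0,0]]' >/dev/null; python3 f.py
```

```text
Fy [-3.06 -5.08 -0.38] torque@pin 0 gf 2.7367157489061356 nut in tool [-147.1   20.5   -0.5] ang 60.59
```

```bash
python3 -m creep '[[0,0,-2,0,0,0,0],[0,0,-2,0,0,0,0],[0,0,-2,0,0,0,0],[0,0,-2,0,0,0,0],[0,0,-2,0,0,0,0]]' >/dev/null; python3 f.py
python3 -m creep '[[0,0,-2,0,0,0,0],[0,0,-2,0,0,0,0],[0,0,-3,0,0,0,0],[0,0,-3,0,0,0,0],[0,0,-4,0,0,0,0]]' >/dev/null; python3 f.py
python3 -m creep '[[0,0,-6,0,0,0,0],[0,0,-10,0,0,0,0],[0,0,-10,-10,0,0,0],[0,0,0,-30,0,0,0],[0,0,0,-40,0,0,0]]' >/dev/null; python3 f.py
python3 -m creep '[[0,20,-30,-40,0,0,0],[0,30,-40,-20,0,0,0],[0,30,-40,0,0,0,0],[0,20,-20,0,0,0,0],[0,0,0,0,0,0,0]]'
python3 - <<'E'
from h import *
a=shot('top','t6');b=shot('scene','s6')
W=np.zeros((480,800,3),np.uint8)
W[:,:400]=cv2.resize(a[120:216,270:350],None,fx=5,fy=5)[...,::-1];W[:,400:]=cv2.resize(b[125:221,255:335],None,fx=5,fy=5)[...,::-1]
cv2.imwrite('pics/c6.png',W)
E
```

```text
Fy [-6.22 -8.29 -1.58] torque@pin 0 gf 4.023726582527161 nut in tool [-146.5   31.1   -0.6] ang 64.68
Fy [ 0.31  0.68 -0.28] torque@pin 0 gf 0.0 nut in tool [-1.48e+02  4.31e+01  1.00e-01] ang 68.82
Fy [ 0.45  0.34 -0.09] torque@pin 0 gf 0.0 nut in tool [-146.7   71.6   80. ] ang 78.65
t: 32.4
ee_pos: [490.5, 391.5, 212.6]
ee_rot: [-0.002, 0.894, 0.447, 0.0]
force: [-0.2, 0.1, -1.0]
width: 0.0
grasp_force: 0.0
```

View pics/c6.png

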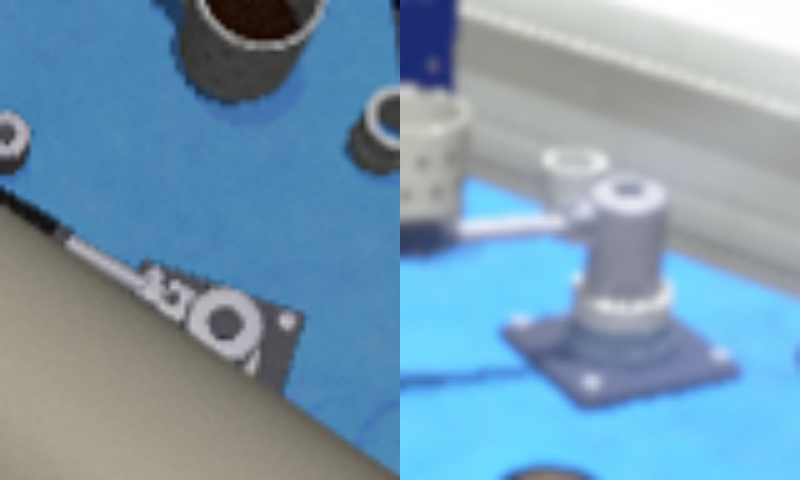

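The wrench is upright and seated (scene crop (625,290)), with its handle straight and let go. On the way back the force rose again as the joint sprung shut, which confirms it had folded about 13 mm. Handing in.

```bash
python3 -c "
from plant import env
print(env.hand_in())"
```

```text
the job is handed in; nothing more can be done
None
```

The job is handed in, but hand-in gave no verdict. The wrench is fully down on the nut and upright; the nut was turned clockwise, the joint gave (about 13 mm of fold, judged from the push force), and the handle is let go and sprung straight.

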